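# Seat the inspection lens barrel in its V-block and hold it down

## Task

Turn the winged knob on the V-block fixture counter-clockwise (seen from above) until it clicks past its detent and the keeper arm has swung off the groove. Then take the lens barrel out of its parking cradle and lay it in the V groove, its wide end pointing away from the knob and the barrel about midway along the groove, so that it sits fully down on both sloping sides. Finish while still gripping it and pressing it gently but definitely down into the groove: do not let go at the end, and leave the jar, the bottle and the screwdriver alone.

Things in the scene. Friction and masses are not known exactly. Their poses are not given: they have to be found in the camera images.
- fixture: fixed fixture: steel plate 212x80x8 mm. Origin on the bench under its middle; x runs along the groove from the knob end to the V-block end, z up. The V-block is two aluminium rests, each 24 mm long (x), 67 mm wide, tops 45 mm above the bench, with a 60 mm open gap between them (down to the plate) where fingers can go down beside the barrel. A post at the other end carries the winged knob.
- vee_axis (a point): the point where the barrel's centre belongs when seated: midway between the two rests, on the axis of a fully seated barrel, 45 mm above the bench, 40 mm from the fixture's origin along its x. Axes as the fixture's. The groove is a 90 degree V, 42 mm wide at its mouth, which is level with this point; its sides are polished and slippery (friction about 0.15).
- vee_near: the sloping sides and walls of both rests on the fixture's +y side (aluminium, fixed to the fixture); origin and axes as the fixture's
- vee_far: the sloping sides and walls of both rests on the fixture's -y side (aluminium, fixed to the fixture); origin and axes as the fixture's
- keeper (a joint): angle of the winged knob and of the steel keeper arm in one piece with it; 0 = arm along over the groove (knob x = fixture x; it starts here), growing counter-clockwise seen from above, stop at 1.3 rad = arm off the groove. A sprung over-centre detent pushes it back to 0 below 0.65 rad and snaps it on to the stop beyond; leaving 0 takes about 0.11 N m.
- knob_grip (a point): on the knob's vertical axis, 98 mm above the bench, 115 mm from vee_axis towards the fixture's -x. Axes turn with the knob. The wing is a black bar 44 mm long (x), 12 mm thick (y), 73 to 109 mm above the bench: pinch it across its thickness. Below it a 40 mm hub and the keeper arm (16 mm wide, 63 to 73 mm above the bench), which reaches 103 mm from the axis along this x.
- barrel: lens barrel, a dark steel cylinder 30 mm in diameter lying level, 142 mm long, about 0.15 kg; x is its axis, pointing to the wide end. Origin on the axis at the middle of the plain 122 mm part. At the +x end a black rim 40 mm in diameter, from 62 to 74 mm; at the -x end a black rim 24 mm in diameter. Thin bright rings mark the middle and the ends of the plain part.
- wide_end (a point): centre of the barrel's wide end face, 74 mm from its origin along its x
- cradle: fixed grey parking cradle, plate 124 x 70 x 8 mm with two U-shaped saddles 18 mm long, 70 mm clear between them, posts 43 mm above the bench. Origin on the bench under its middle; x along the barrel that lies in it. The barrel's axis lies 42 mm above the bench at the start, between the saddles' posts.
- jar: jar with a dark lid, 61 mm in diameter, 53 mm high, standing behind the work; origin under its centre; leave alone
- bottle: small dropper bottle, 38 mm in diameter, 109 mm high, standing behind the work; origin under its centre; leave alone
- screwdriver: screwdriver 191 mm long, 30 mm thick handle, lying along the front edge of the bench; leave alone

How it is judged:
By the outcome, as a careful person would: the job done as asked, in the order asked, and still so for the second after the job is handed in, while the arm keeps its last pose, push and grip.
It also fails if it takes over 64 s, if anything falls off the work surface, if the arm or the gripper's body presses on something with over 40 N, if the wrist force passes 120 N, or if a joint passes its speed limit or range.

## Robot

A 6-joint arm with a two-finger parallel gripper is mounted at the origin on a cart in front of the work surface, level with it; the furniture and walls round the work are solid. World frame = base frame: x ahead of the robot, y to its left, z up, the work surface at z = 0. Lengths are in mm, angles in rad, forces in N, time in s.
With the tool pointing down it reaches from about 350 to 775 mm from the base axis. Payload 7.3 kg.
Tool frame: the origin (TCP) lies on the centre line of the jaws, within the pads' length; the fingertips stand 22 mm ahead of it and the grasp point (between the pads) lies 3 mm ahead of it; x points along the fingers, z is the direction in which the jaws open and shut, and the axes are right-handed (so a half turn about x gives the same grasp; the last joint's range is limited). The gripper opens to 92 mm and grips with 3 to 60 N. Pads are 19 mm wide; open, the fingers measure 130 mm over their backs; the gripper's body (75 mm by 190 mm) begins 47 mm behind the grasp point.
Start: joints at [1.046, 0.342, 1.524, -0, 1.275, -0.146], TCP at [194.134, 487.806, 248.741] pointing down, gripper open.
Joint ranges: [-2.53, 2.53], [-0.77, 2.02], [0.04, 2.7], [-1, 4.14], [0.28, 2.66], [-3.11, 3.11]. Speed limits (rad/s): [2.57, 2.57, 3.14, 3.14, 3.14, 3.14].

## Interface

Orientations are given as [roll, pitch, yaw] about the fixed x, y, z axes, in that order (R = Rz(yaw) Ry(pitch) Rx(roll)).
In Python, from plant import readout, imaging, bot gives the robot as it stands.
- The arm moves only by the tool arm_command, never from a script. Its argument "plan" is a list of rows, each an object of numbers: "tx", "ty", "tz": the shift along the tool's x, y, z in cm; "wx", "wy", "wz": the turn, a rotation vector about the tool's x, y, z in rad; "jaw": the opening, from -1 (shut) to 1 (fully open). In form: [{"tx": .., "ty": .., "tz": .., "wx": .., "wy": .., "wz": .., "jaw": ..}, ...]. A call has 1 to 20 rows; each row shifts and turns the commanded pose from where the row before left it, along the tool's axes as they then stand; what a row does not reach is not made up. A row lasts 1/10 s, in which the tool goes at most 50 mm and 8.59 degrees, less where a joint would pass 70% of its speed; a pose out of reach is approached as far as the arm can. A call with a gripper value outside its range is refused whole. The fingers move at their own pace and stop on an object; the grip force is fixed at half the most. Time passes only in rows, so rows that do not move let the fingers close. It gives the time, the measured TCP pose, the force and the opening at its end, in the units of the state.
- readout.get_obs(): the state, without advancing time (a new reading comes with each control period).
- imaging.capture(name): name is "scene" or "top" or "wrist"; returns the picture (420x560x3 uint8, blue, green, red); there is no depth.
- imaging.get_calibration(name): a dict with "fx", "fy", "cx", "cy" (pixels), "position" and "rotation" of the camera in the world; the wrist camera has in their place "mount" (4x4, takes a point from camera to tool coordinates, whose origin is the TCP and whose axes are the tool frame's). Camera axes: x right, y up, looking along -z (the intrinsics and any distortion apply to the point x, -y, -z); pixel columns grow to the right and rows downward; lengths in mm; the calibration is good to about 2 mm. The wrist camera is an equidistant fisheye: a pixel r from the principal point sees the ray r / f radians off the axis. A picture is of the moment at which its call begins: read the wrist's pose just before it. get_calibration takes no time and is no camera call.
- bot.close_job(): hands the job in, once; it reports no verdict.
The state is a dict: "time": time; "joint_positions": joint angles; "dq": joint speeds; "tau": joint torques, N m; "tool_pos": TCP position; "tcp_rot": TCP orientation; "contact_force": force on the tool from outside, world axes, zero at the start; "moment": the same for the moment, N m; "grip_width": finger opening in mm.
Only numpy, scipy, OpenCV 4.12 (cv2) and the standard library are available. Lean on these libraries where they do the work, as an engineer would, in place of code of your own. Each camera call takes 0.05 s, during which the arm holds its last target.

## Working session

There is one attempt and no reset: what is moved stays moved. The work goes in short steps, Python scripts to look and compute and a tool call to move; the robot and the scene stay as the last step left them, time stands still between calls to the robot, and variables do not carry over. Pictures are saved under pics/ and viewed, and the job is handed in when it is done.

Besides the shell and the picture viewer there is one more tool, called after ">>>" by a JSON object that holds its "method" and its "body", one argument or row to a line. arm_command: Moves the arm, as the interface text tells. Its arguments: {"type":"object","properties":{"plan":{"type":"array"}},"required":["plan"]}

```bash
ls; mkdir -p pics; python3 - <<'E'
from plant import readout, imaging, bot
import cv2
print(readout.get_obs())
for n in ["scene","top","wrist"]:
    print(n, imaging.get_calibration(n))
for n in ["scene","top"]:
    cv2.imwrite(f"pics/{n}0.png", imaging.capture(n))
E
```

```text
pics
{'time': 0.0, 'joint_positions': array([ 1.04598828e+00,  3.42717675e-01,  1.52500664e+00, -4.18786657e-05,
        1.27538431e+00, -1.46031944e-01]), 'dq': array([-0.00187036,  0.00095402,  0.00068202, -0.00078536,  0.00136623,
       -0.00069482]), 'tau': array([ 4.57849237e-04, -4.31253970e+01, -2.44219798e+01,  7.17438734e-02,
        5.61410410e-02, -1.37557727e-04]), 'tool_pos': array([193.95660248, 487.46352779, 248.05117389]), 'tcp_rot': array([ 3.02197061,  1.56927982, -2.06918225]), 'contact_force': array([ 0.01003682,  0.1539833 , -0.18367908]), 'moment': array([-0.00792187,  0.01252191,  0.00188789]), 'grip_width': 91.79812595545447}
scene {'fx': 413.0599550905947, 'fy': 413.0599550905947, 'cx': 279.58968174715557, 'cy': 206.90640823556868, 'position': array([  61.03663379, -855.05529453,  578.4984549 ]), 'rotation': array([ 1.10181258, -0.02466079, -0.5570027 ])}
top {'fx': 422.1685045077857, 'fy': 422.1685045077857, 'cx': 274.7705114916457, 'cy': 206.34886138195662, 'position': array([ 399.36651728,  -42.19614088, 1129.1190943 ]), 'rotation': array([ 0.17452538, -0.01191119, -1.57181339])}
wrist {'fx': 325.19226210127806, 'fy': 325.19226210127806, 'cx': 279.5406879814965, 'cy': 210.70334551686813, 'mount': array([[-3.12238643e-04,  2.85105287e-01, -9.58496154e-01,
        -1.34672998e+02],
       [ 5.72331893e-04,  9.58496095e-01,  2.85105083e-01,
         7.64637115e+01],
       [ 9.99999787e-01, -4.59557094e-04, -4.62454369e-04,
        -7.46000289e-01],
       [ 0.00000000e+00,  0.00000000e+00,  0.00000000e+00,
         1.00000000e+00]])}
```

View pics/top0.png

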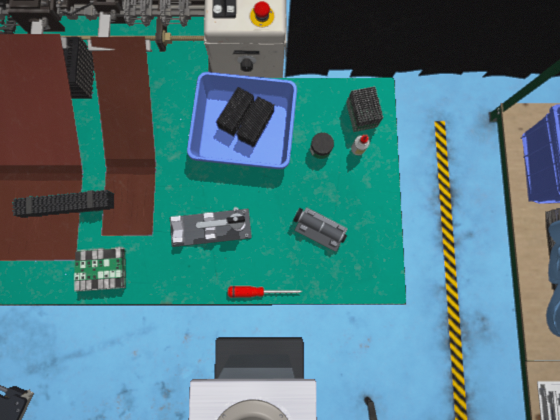

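View pics/scene0.png

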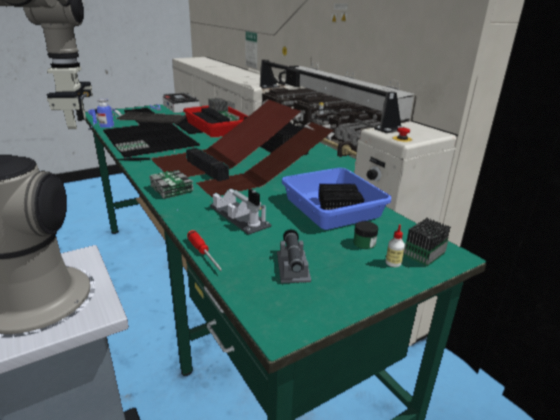

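```bash
cat > h.py <<'E'
import numpy as np, cv2
from scipy.spatial.transform import Rotation as R
from plant import readout, imaging, bot
def rot(r): return R.from_euler('xyz',r).as_matrix()
def pix2z(name,u,v,z,obs=None):
    c=imaging.get_calibration(name)
    if name=='wrist':
        o=obs; Rt=rot(o['tcp_rot']); M=c['mount']
        a=np.array([(u-c['cx'])/c['fx'],(v-c['cy'])/c['fy']]); t=np.hypot(*a)
        s=np.sin(t)/t if t>1e-9 else 1
        d=np.array([a[0]*s,-a[1]*s,-np.cos(t)])
        P=Rt@M[:3,3]+o['tool_pos']; D=Rt@M[:3,:3]@d
    else:
        d=np.array([(u-c['cx'])/c['fx'],-(v-c['cy'])/c['fy'],-1])
        D=rot(c['rotation'])@d; P=c['position']
    return P+D*(z-P[2])/D[2]
def proj(name,X,obs=None):
    c=imaging.get_calibration(name); X=np.asarray(X,float)
    if name=='wrist':
        Rt=rot(obs['tcp_rot']); M=c['mount']
        p=M[:3,:3].T@(Rt.T@(X-obs['tool_pos'])-M[:3,3])
        q=np.array([p[0],-p[1],-p[2]]); r=np.hypot(q[0],q[1]); t=np.arctan2(r,q[2])
        return np.array([c['cx']+c['fx']*t*q[0]/r, c['cy']+c['fy']*t*q[1]/r])
    p=rot(c['rotation']).T@(X-c['position'])
    return np.array([c['cx']+c['fx']*p[0]/-p[2], c['cy']+c['fy']*-p[1]/-p[2]])
E
python3 - <<'E'
import cv2
im=cv2.imread('pics/top0.png')
cv2.imwrite('pics/top0z.png',cv2.resize(im[190:270,160:360],None,fx=4,fy=4,interpolation=cv2.INTER_CUBIC))
im=cv2.imread('pics/scene0.png')
cv2.imwrite('pics/scene0z.png',cv2.resize(im[170:300,190:350],None,fx=4,fy=4,interpolation=cv2.INTER_CUBIC))
from h import *
print(rot(readout.get_obs()['tcp_rot']))
for n,u,v,z in [('knob',237,217,109),('barrel',320,226,42),('jar',322,144,53),('bott',361,144,80),('vee',189,228,45)]:
    print(n,pix2z('top',u,v,z))
E
```

```text
[[-7.16515335e-04 -9.29112735e-01  3.69795906e-01]
 [-1.21541220e-03  3.69796537e-01  9.29111965e-01]
 [-9.99999005e-01  2.16268517e-04 -1.39421984e-03]]
knob [552.74036185  37.6755479  109.        ]
barrel [ 539.35203937 -172.75923729   42.        ]
jar [ 757.74048875 -181.08633332   53.        ]
bott [ 749.0476507  -279.05818466   80.        ]
vee [533.59800023 165.89651006  45.        ]
```

View pics/top0z.png

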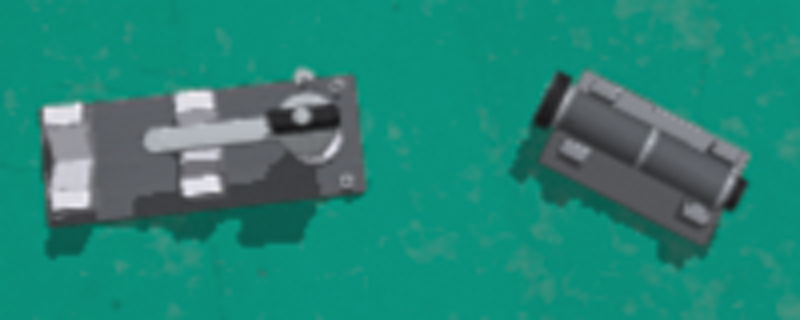

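View pics/scene0z.png

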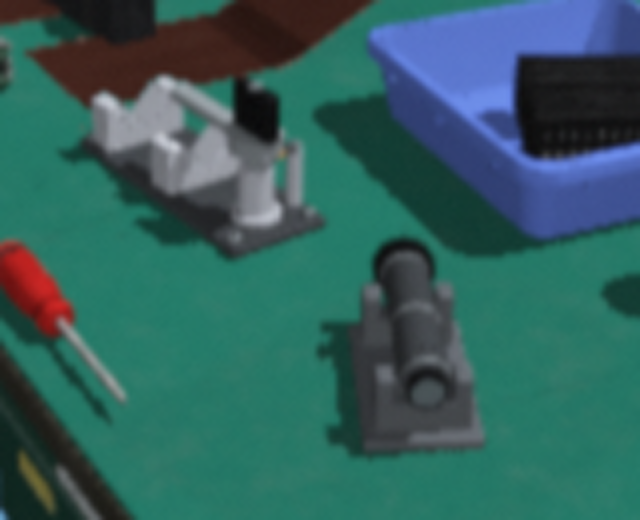

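```bash
cat >> h.py <<'E'
def delta(target,yaw=None,obs=None):
    """tool shift (cm) in current axes, and wx turn to bring jaw(z) dir to yaw (mod pi)"""
    o=obs or readout.get_obs(); Rt=rot(o['tcp_rot'])
    d=Rt.T@(np.asarray(target)-o['tool_pos'])/10
    out=dict(shift=np.round(d,2))
    if yaw is not None:
        cur=np.arctan2(Rt[1,2],Rt[0,2]); e=(yaw-cur+np.pi/2)%np.pi-np.pi/2
        out['wx']=round(-e,3)
    # tilt correction: rotation vector (tool) bringing tool x to -z world
    v=Rt.T@np.array([0,0,-1.]); ax=np.cross([1,0,0],v); out['tilt']=np.round(ax,4)
    return out
E
python3 - <<'E'
from h import *
from scipy.optimize import least_squares
def z(u,v): return np.array([160+u/4,190+v/4])
# fixture obs : local pts
F=[((106,40,8),z(50,225)),((-106,40,8),z(365,190)),((-106,-40,8),z(355,75)),((-75,0,109),z(304,117))]
def f(p):
    Rz=R.from_euler('z',p[2]).as_matrix(); t=np.array([p[0],p[1],0])
    return np.concatenate([proj('top',Rz@np.array(l)+t)-m for l,m in F])
s=least_squares(f,[540,105,1.68]);print(s.x,s.fun.round(2))
B=[((74,0,42),z(548,100)),((-68,0,42),z(738,195)),((0,0,57),z(648,150))]
def g(p):
    Rz=R.from_euler('z',p[2]).as_matrix(); t=np.array([p[0],p[1],0])
    return np.concatenate([proj('top',Rz@np.array(l)+t)-m for l,m in B])
s2=least_squares(g,[540,-172,1.1]);print(s2.x,s2.fun.round(2))
print(delta([s.x[0],s.x[1],230],s.x[2]-np.pi/2))
E
```

```text
[540.16408917 115.05317718   1.67631302] [-0.53  0.14  0.55  0.48  0.17 -0.26 -0.18 -0.35]
[ 535.09276645 -176.69889573    1.1011928 ] [-0.99 -0.14  0.72  0.72  0.26 -0.6 ]
{'shift': array([  1.83, -45.94, -21.8 ]), 'wx': np.float64(1.086), 'tilt': array([ 0.    , -0.0014, -0.0002])}
```

>>> {"method": "arm_command", "body": {
  "plan": [
    {"ty": -2.3,"tz": -1.1},
    {"ty": -4,"tz": -1.9},
    {"ty": -4,"tz": -1.9},
    {"ty": -4,"tz": -1.9},
    {"ty": -4,"tz": -1.9},
    {"ty": -4,"tz": -1.9},
    {"ty": -4,"tz": -1.9},
    {"ty": -4,"tz": -1.9},
    {"ty": -4,"tz": -1.9},
    {"ty": -4,"tz": -1.9},
    {"ty": -4,"tz": -1.9},
    {"ty": -3.6,"tz": -1.7},
    {"wx": 0.14},
    {"wx": 0.14},
    {"wx": 0.14},
    {"wx": 0.14},
    {"wx": 0.14},
    {"wx": 0.14},
    {"wx": 0.14},
    {"wx": 0.1}
  ]
}}

```text
invalid input at $.plan[0]: expected keys tx, ty, tz, wx, wy, wz, jaw
```

```bash
python3 - <<'E'
from h import *
o=readout.get_obs(); im=imaging.capture('wrist'); cv2.imwrite('pics/w1.png',im)
import pickle; pickle.dump(o,open('w1.pkl','wb'))
print(o['tool_pos'],o['joint_positions'],o['contact_force'],delta([540,115,230],1.6763-np.pi/2,o))
E
```

```text
[193.94927251 487.50429815 248.11080774] [ 1.04601065e+00  3.42673570e-01  1.52490141e+00  1.16440957e-05
  1.27542853e+00 -1.45999193e-01] [0.03821511 0.73631329 0.76938232] {'shift': array([  1.83, -45.93, -21.81]), 'wx': np.float64(1.087), 'tilt': array([ 0.    , -0.0014, -0.0002])}
```

View pics/w1.png

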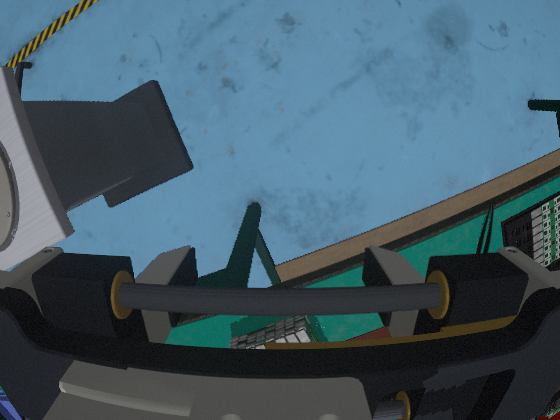

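```bash
python3 - <<'E'
from h import *
print(delta([547,30,240],1.6763-np.pi/2))
E
```

```text
{'shift': array([  0.85, -49.72, -29.46]), 'wx': np.float64(1.087), 'tilt': array([ 0.    , -0.0011, -0.0002])}
```

>>> {"method": "arm_command", "body": {
  "plan": [
    {"tx": 0,"ty": -2.1,"tz": -1.3,"wx": 0,"wy": 0,"wz": 0,"jaw": 1},
    {"tx": 0,"ty": -4,"tz": -2.4,"wx": 0.0,"wy": 0,"wz": 0,"jaw": 1},
    {"tx": 0,"ty": -4,"tz": -2.4,"wx": 0,"wy": 0,"wz": 0,"jaw": 1},
    {"tx": 0,"ty": -4,"tz": -2.4,"wx": 0,"wy": 0,"wz": 0,"jaw": 1},
    {"tx": 0,"ty": -4,"tz": -2.4,"wx": 0,"wy": 0,"wz": 0,"jaw": 1},
    {"tx": 0,"ty": -4,"tz": -2.4,"wx": 0,"wy": 0,"wz": 0,"jaw": 1},
    {"tx": 0,"ty": -4,"tz": -2.4,"wx": 0,"wy": 0,"wz": 0,"jaw": 1},
    {"tx": 0,"ty": -4,"tz": -2.4,"wx": 0,"wy": 0,"wz": 0,"jaw": 1},
    {"tx": 0,"ty": -4,"tz": -2.4,"wx": 0,"wy": 0,"wz": 0,"jaw": 1},
    {"tx": 0,"ty": -4,"tz": -2.4,"wx": 0,"wy": 0,"wz": 0,"jaw": 1},
    {"tx": 0,"ty": -4,"tz": -2.3,"wx": 0,"wy": 0,"wz": 0,"jaw": 1},
    {"tx": 0,"ty": -4,"tz": -2.3,"wx": 0,"wy": 0,"wz": 0,"jaw": 1},
    {"tx": 0,"ty": -3.6,"tz": -2.1,"wx": 0,"wy": 0,"wz": 0,"jaw": 1},
    {"tx": 0,"ty": 0,"tz": 0,"wx": 0.14,"wy": 0,"wz": 0,"jaw": 1},
    {"tx": 0,"ty": 0,"tz": 0,"wx": 0.14,"wy": 0,"wz": 0,"jaw": 1},
    {"tx": 0,"ty": 0,"tz": 0,"wx": 0.14,"wy": 0,"wz": 0,"jaw": 1},
    {"tx": 0,"ty": 0,"tz": 0,"wx": 0.14,"wy": 0,"wz": 0,"jaw": 1},
    {"tx": 0,"ty": 0,"tz": 0,"wx": 0.14,"wy": 0,"wz": 0,"jaw": 1},
    {"tx": 0,"ty": 0,"tz": 0,"wx": 0.14,"wy": 0,"wz": 0,"jaw": 1},
    {"tx": 0,"ty": 0,"tz": 0,"wx": 0.14,"wy": 0,"wz": 0,"jaw": 1}
  ]
}}

```text
time: 2.15
tool_pos: [546.3, 29.0, 248.4]
tcp_rot: [2.71, 1.57, 2.916]
contact_force: [-0.1, -0.2, -0.3]
grip_width: 91.4
```

>>> {"method": "arm_command", "body": {
  "plan": [
    {"tx": 0,"ty": 0,"tz": 0,"wx": 0.1,"wy": 0,"wz": 0,"jaw": 0.2},
    {"tx": 0,"ty": 0,"tz": 0,"wx": 0,"wy": 0,"wz": 0,"jaw": 0.2},
    {"tx": 0,"ty": 0,"tz": 0,"wx": 0,"wy": 0,"wz": 0,"jaw": 0.2}
  ]
}}

```text
time: 2.45
tool_pos: [546.3, 29.0, 248.5]
tcp_rot: [2.813, 1.57, 2.928]
contact_force: [0.6, -0.1, 0.4]
grip_width: 72.3
```

```bash
python3 - <<'E'
from h import *
o=readout.get_obs(); im=imaging.capture('wrist'); cv2.imwrite('pics/w2.png',im)
import pickle; pickle.dump(o,open('w2.pkl','wb'))
print(o['tool_pos'],o['joint_positions'],o['contact_force'],o['grip_width'],delta([547,30,240],1.6763-np.pi/2,o))
E
```

```text
[546.33183347  29.00159218 248.50655204] [-8.71009838e-02  3.82998422e-01  1.46281331e+00  6.15595932e-05
  1.29624750e+00 -2.01895505e-01] [ 0.58475825 -0.07517356  0.41745926] 72.3189606635037 {'shift': array([0.85, 0.09, 0.08]), 'wx': np.float64(0.009), 'tilt': array([ 0.    , -0.0004, -0.0002])}
```

View pics/w2.png

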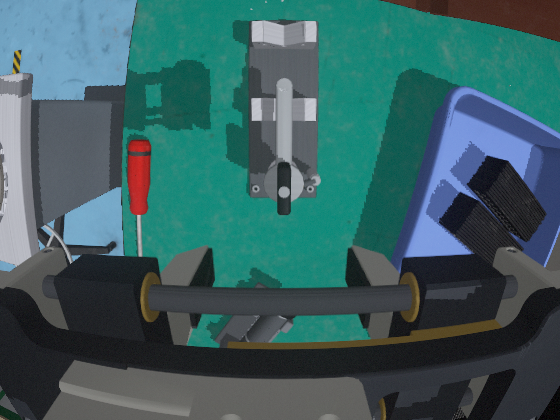

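```bash
python3 - <<'E'
import cv2
im=cv2.imread('pics/w2.png')
cv2.imwrite('pics/w2z.png',cv2.resize(im[10:220,220:350],None,fx=3.8,fy=2.8,interpolation=cv2.INTER_CUBIC)) if 0 else cv2.imwrite('pics/w2a.png',cv2.resize(im[10:130,230:340],None,fx=5,fy=5,interpolation=cv2.INTER_CUBIC))
cv2.imwrite('pics/w2b.png',cv2.resize(im[120:220,230:340],None,fx=6,fy=6,interpolation=cv2.INTER_CUBIC))
E
```

```text
(no output)
```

View pics/w2a.png

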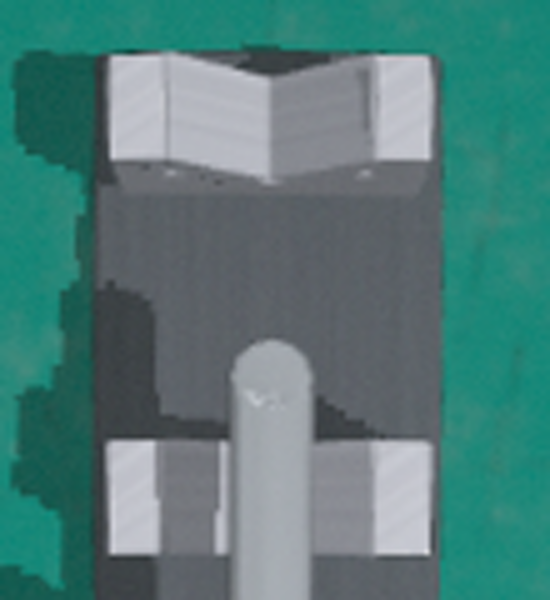

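View pics/w2b.png

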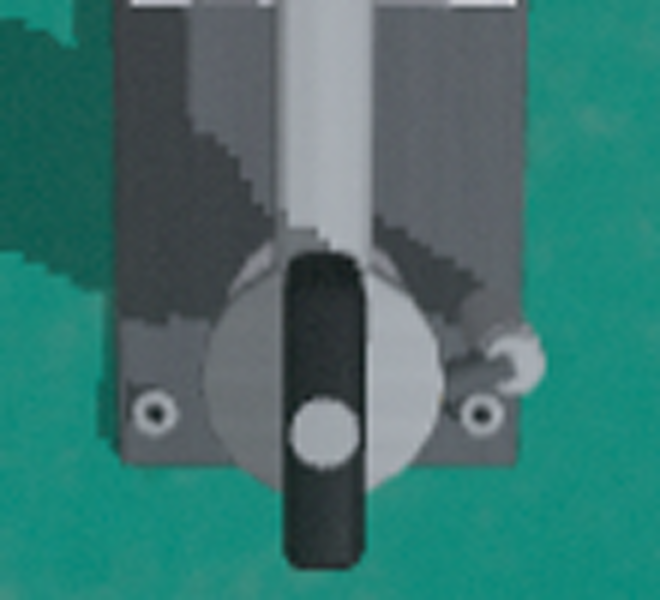

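```bash
cat > fit.py <<'E'
from h import *
import pickle
from scipy.optimize import least_squares
def a(x,y): return np.array([230+x/5,10+y/5])
def b(x,y): return np.array([230+x/6,120+y/6])
o=pickle.load(open('w2.pkl','rb'))
F=[((94,33.5,45),a(108,58)),((70,33.5,45),a(108,160)),((94,-33.5,45),a(433,58)),((70,-33.5,45),a(430,160)),((70,0,24),a(270,180)),
((10,33.5,45),a(106,441)),((10,-33.5,45),a(430,441)),((-14,33.5,45),a(106,554)),((-14,-33.5,45),a(430,554)),
((-106,40,8),b(122,465)),((-106,-40,8),b(520,465)),((-75,0,110),b(324,433)),((-53,0,109),b(324,252)),((-97,0,109),b(324,568))]
def f(p):
    Rz=R.from_euler('z',p[2]).as_matrix(); t=np.array([p[0],p[1],0])
    return np.concatenate([proj('wrist',Rz@np.array(l)+t,o)-m for l,m in F])
s=least_squares(f,[540,115,1.68]);print(s.x,s.fun.reshape(-1,2).round(2))
Rz=R.from_euler('z',s.x[2]).as_matrix()
for n,l in [('knob',(-75,0,98)),('vee',(40,0,45))]: print(n,Rz@np.array(l)+[s.x[0],s.x[1],0])
E
python3 fit.py
```

```text
[540.83112952 115.6685037    1.68431041] [[-0.25 -1.93]
 [-0.45 -0.91]
 [-0.22 -1.51]
 [ 0.54 -0.52]
 [-0.36 -0.96]
 [-0.17 -0.94]
 [ 0.44 -0.63]
 [-0.05 -0.55]
 [ 0.19 -0.28]
 [-0.85  0.26]
 [-0.21  0.41]
 [ 0.35 -0.07]
 [ 0.47  4.71]
 [ 0.19  1.42]]
knob [549.32641405  41.15118933  98.        ]
vee [536.3003111  155.41107136  45.        ]
```

```bash
sed -i 's/((-53,0,109),b(324,252)),((-97,0,109),b(324,568))/((-97,0,109),b(324,568))/' fit.py; python3 fit.py; python3 - <<'E'
from h import *
print(delta([549,41.3,101],1.6843-np.pi/2))
E
```

```text
[540.93061998 115.19521937   1.68472014] [[-0.25 -1.5 ]
 [-0.44 -0.46]
 [-0.21 -1.1 ]
 [ 0.56 -0.09]
 [-0.35 -0.54]
 [-0.13 -0.47]
 [ 0.48 -0.19]
 [ 0.   -0.07]
 [ 0.23  0.17]
 [-0.77  0.67]
 [-0.15  0.78]
 [ 0.44  0.48]
 [ 0.28  1.94]]
knob [549.45643577  40.68139202  98.        ]
vee [536.38351822 154.93592728  45.        ]
{'shift': array([14.76,  1.19,  0.41]), 'wx': np.float64(0.001), 'tilt': array([ 0.    , -0.0003, -0.0001])}
```

>>> {"method": "arm_command", "body": {
  "plan": [
    {"tx": 2.5,"ty": 1.2,"tz": 0.4,"wx": 0,"wy": 0,"wz": 0,"jaw": 0},
    {"tx": 3,"ty": 0,"tz": 0,"wx": 0,"wy": 0,"wz": 0,"jaw": 0},
    {"tx": 3,"ty": 0,"tz": 0,"wx": 0,"wy": 0,"wz": 0,"jaw": 0},
    {"tx": 2.5,"ty": 0,"tz": 0,"wx": 0,"wy": 0,"wz": 0,"jaw": 0},
    {"tx": 2,"ty": 0,"tz": 0,"wx": 0,"wy": 0,"wz": 0,"jaw": 0},
    {"tx": 1.2,"ty": 0,"tz": 0,"wx": 0,"wy": 0,"wz": 0,"jaw": 0},
    {"tx": 0.5,"ty": 0,"tz": 0,"wx": 0,"wy": 0,"wz": 0,"jaw": 0},
    {"tx": 0,"ty": 0,"tz": 0,"wx": 0,"wy": 0,"wz": 0,"jaw": 0}
  ]
}}

```text
time: 3.3
tool_pos: [549.1, 41.4, 101.6]
tcp_rot: [2.713, 1.57, 2.826]
contact_force: [-0.2, -0.3, 0.3]
grip_width: 46.1
```

```bash
python3 - <<'E'
from h import *
o=readout.get_obs(); im=imaging.capture('wrist'); cv2.imwrite('pics/w3.png',im)
print(o['tool_pos'],o['contact_force'],o['grip_width'],delta([549.3,40.9,101],1.6845-np.pi/2,o))
E
```

```text
[549.13021989  41.3656034  101.61115021] [-0.23301693 -0.29868014  0.29013778] 46.147454731733035 {'shift': array([ 0.06, -0.05,  0.01]), 'wx': np.float64(-0.001), 'tilt': array([ 0.    , -0.0003, -0.0001])}
```

View pics/w3.png

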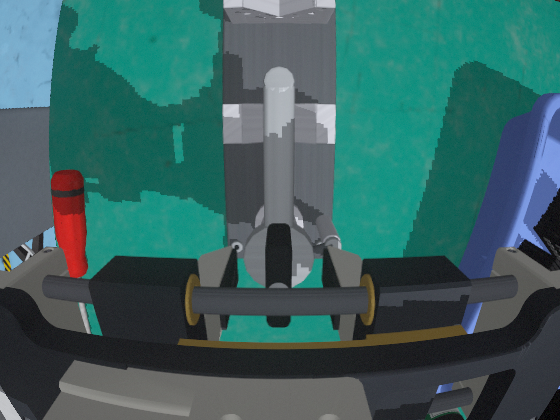

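>>> {"method": "arm_command", "body": {
  "plan": [
    {"tx": 0,"ty": -0.05,"tz": 0,"wx": 0,"wy": 0,"wz": 0,"jaw": -1},
    {"tx": 0,"ty": 0,"tz": 0,"wx": 0,"wy": 0,"wz": 0,"jaw": -1},
    {"tx": 0,"ty": 0,"tz": 0,"wx": 0,"wy": 0,"wz": 0,"jaw": -1},
    {"tx": 0,"ty": 0,"tz": 0,"wx": 0,"wy": 0,"wz": 0,"jaw": -1},
    {"tx": 0,"ty": 0,"tz": 0,"wx": 0,"wy": 0,"wz": 0,"jaw": -1},
    {"tx": 0,"ty": 0,"tz": 0,"wx": 0,"wy": 0,"wz": 0,"jaw": -1},
    {"tx": 0,"ty": 0,"tz": 0,"wx": 0,"wy": 0,"wz": 0,"jaw": -1},
    {"tx": 0,"ty": 0,"tz": 0,"wx": 0,"wy": 0,"wz": 0,"jaw": -1}
  ]
}}

```text
time: 4.15
tool_pos: [548.6, 40.8, 101.9]
tcp_rot: [3.094, 1.57, -3.077]
contact_force: [-4.3, -0.6, 5.7]
grip_width: 11.4
```

>>> {"method": "arm_command", "body": {
  "plan": [
    {"tx": 0,"ty": 0,"tz": 0,"wx": -0.1,"wy": 0,"wz": 0,"jaw": -1},
    {"tx": 0,"ty": 0,"tz": 0,"wx": -0.1,"wy": 0,"wz": 0,"jaw": -1},
    {"tx": 0,"ty": 0,"tz": 0,"wx": -0.1,"wy": 0,"wz": 0,"jaw": -1},
    {"tx": 0,"ty": 0,"tz": 0,"wx": -0.1,"wy": 0,"wz": 0,"jaw": -1},
    {"tx": 0,"ty": 0,"tz": 0,"wx": -0.1,"wy": 0,"wz": 0,"jaw": -1},
    {"tx": 0,"ty": 0,"tz": 0,"wx": -0.1,"wy": 0,"wz": 0,"jaw": -1},
    {"tx": 0,"ty": 0,"tz": 0,"wx": -0.1,"wy": 0,"wz": 0,"jaw": -1},
    {"tx": 0,"ty": 0,"tz": 0,"wx": -0.1,"wy": 0,"wz": 0,"jaw": -1},
    {"tx": 0,"ty": 0,"tz": 0,"wx": -0.1,"wy": 0,"wz": 0,"jaw": -1},
    {"tx": 0,"ty": 0,"tz": 0,"wx": -0.1,"wy": 0,"wz": 0,"jaw": -1},
    {"tx": 0,"ty": 0,"tz": 0,"wx": -0.1,"wy": 0,"wz": 0,"jaw": -1},
    {"tx": 0,"ty": 0,"tz": 0,"wx": -0.1,"wy": 0,"wz": 0,"jaw": -1},
    {"tx": 0,"ty": 0,"tz": 0,"wx": -0.08,"wy": 0,"wz": 0,"jaw": -1},
    {"tx": 0,"ty": 0,"tz": 0,"wx": 0,"wy": 0,"wz": 0,"jaw": -1}
  ]
}}

```text
time: 5.55
tool_pos: [549.3, 41.6, 101.9]
tcp_rot: [-0.407, 1.57, 0.986]
contact_force: [-1.3, 4.1, 3.2]
grip_width: 11.8
```

```bash
python3 - <<'E'
from h import *
o=readout.get_obs(); im=imaging.capture('wrist'); cv2.imwrite('pics/w4.png',im)
print(o['tool_pos'],o['contact_force'],o['moment'],o['joint_positions'],o['grip_width'],delta([549.3,40.9,101],1.6845-np.pi/2+1.3,o))
E
```

```text
[549.34783234  41.58540781 101.88131827] [-1.27443385  4.07719513  3.20965561] [0.60736656 0.34323127 0.09899106] [-6.41489507e-02  5.45693268e-01  1.64232226e+00  1.30847556e-03
  9.52965522e-01 -1.45781029e+00] 11.827554463412756 {'shift': array([ 0.09, -0.01, -0.07]), 'wx': np.float64(-0.021), 'tilt': array([-0.    ,  0.0011,  0.0005])}
```

View pics/w4.png

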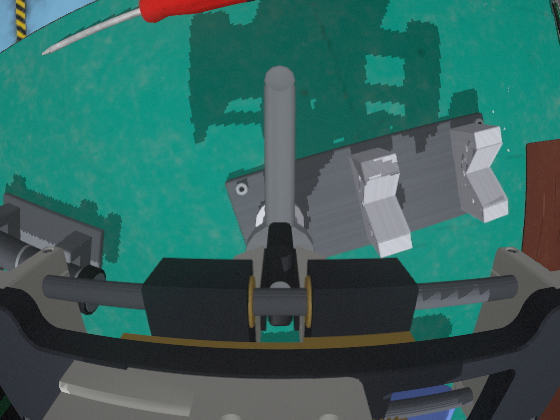

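>>> {"method": "arm_command", "body": {
  "plan": [
    {"tx": 0,"ty": 0,"tz": 0,"wx": 0,"wy": 0,"wz": 0,"jaw": 0},
    {"tx": 0,"ty": 0,"tz": 0,"wx": 0,"wy": 0,"wz": 0,"jaw": 0},
    {"tx": 0,"ty": 0,"tz": 0,"wx": 0,"wy": 0,"wz": 0,"jaw": 0},
    {"tx": 0,"ty": 0,"tz": 0,"wx": 0,"wy": 0,"wz": 0,"jaw": 0},
    {"tx": 0,"ty": 0,"tz": 0,"wx": 0,"wy": 0,"wz": 0,"jaw": 0},
    {"tx": -1,"ty": 0,"tz": 0,"wx": 0,"wy": 0,"wz": 0,"jaw": 0},
    {"tx": -2,"ty": 0,"tz": 0,"wx": 0,"wy": 0,"wz": 0,"jaw": 0},
    {"tx": -3,"ty": 0,"tz": 0,"wx": 0,"wy": 0,"wz": 0,"jaw": 0},
    {"tx": -3,"ty": 0,"tz": 0,"wx": 0,"wy": 0,"wz": 0,"jaw": 0},
    {"tx": -3,"ty": 0,"tz": 0,"wx": 0,"wy": 0,"wz": 0,"jaw": 0},
    {"tx": -2,"ty": 0,"tz": 0,"wx": 0,"wy": 0,"wz": 0,"jaw": 0}
  ]
}}

```text
time: 6.7
tool_pos: [549.7, 40.8, 245.0]
tcp_rot: [-1.448, 1.567, -0.056]
contact_force: [0.4, 0.0, -0.3]
grip_width: 46.1
```

```bash
python3 - <<'E'
from h import *
o=readout.get_obs()
print(o['tool_pos'],o['contact_force'],o['joint_positions'],o['grip_width'],delta([503,-239,240],1.101-np.pi/2,o))
im=imaging.capture('top'); cv2.imwrite('pics/top1.png',cv2.resize(im[170:290,140:360],None,fx=3.6,fy=3.6))
E
```

```text
[549.68052578  40.82414964 244.95533098] [ 0.41554597  0.0080137  -0.29170393] [-6.49400054e-02  3.91015554e-01  1.46053461e+00  3.26192964e-05
  1.28635216e+00 -1.45686998e+00] 46.117302888679866 {'shift': array([  0.48,  -0.38, -28.37]), 'wx': np.float64(-1.28), 'tilt': array([-0.    ,  0.0005,  0.0037])}
```

View pics/top1.png

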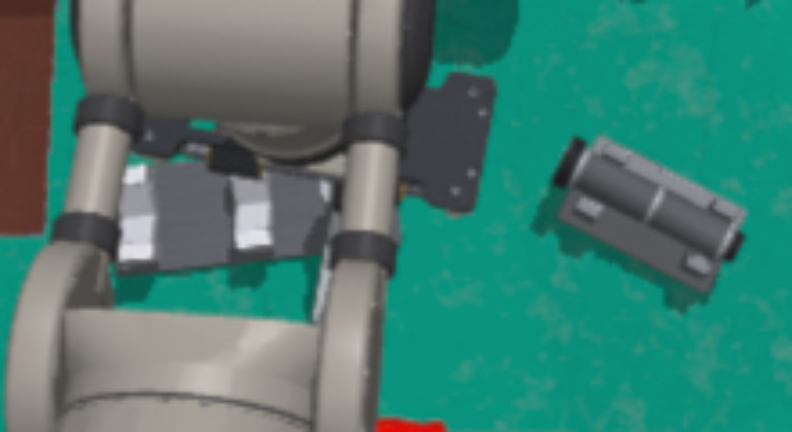

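>>> {"method": "arm_command", "body": {
  "plan": [
    {"tx": 0,"ty": 0,"tz": -2,"wx": 0.1,"wy": 0,"wz": 0,"jaw": 0.5},
    {"tx": 0,"ty": 0.4,"tz": -4,"wx": 0,"wy": 0,"wz": 0,"jaw": 0.5},
    {"tx": 0,"ty": 0.4,"tz": -4,"wx": 0,"wy": 0,"wz": 0,"jaw": 0.5},
    {"tx": 0,"ty": 0.4,"tz": -4,"wx": 0,"wy": 0,"wz": 0,"jaw": 0.5},
    {"tx": 0,"ty": 0.4,"tz": -4,"wx": 0,"wy": 0,"wz": 0,"jaw": 0.5},
    {"tx": 0,"ty": 0.4,"tz": -4,"wx": 0,"wy": 0,"wz": 0,"jaw": 0.5},
    {"tx": 0,"ty": 0.4,"tz": -4,"wx": 0,"wy": 0,"wz": 0,"jaw": 0.5},
    {"tx": 0,"ty": 0,"tz": -2.3,"wx": 0.14,"wy": 0,"wz": 0,"jaw": 0.5},
    {"tx": 0,"ty": 0,"tz": 0,"wx": 0.14,"wy": 0,"wz": 0,"jaw": 0.5},
    {"tx": 0,"ty": 0,"tz": 0,"wx": 0.14,"wy": 0,"wz": 0,"jaw": 0.5},
    {"tx": 0,"ty": 0,"tz": 0,"wx": 0.14,"wy": 0,"wz": 0,"jaw": 0.5},
    {"tx": 0,"ty": 0,"tz": 0,"wx": 0.14,"wy": 0,"wz": 0,"jaw": 0.5},
    {"tx": 0,"ty": 0,"tz": 0,"wx": 0.14,"wy": 0,"wz": 0,"jaw": 0.5},
    {"tx": 0,"ty": 0,"tz": 0,"wx": 0.14,"wy": 0,"wz": 0,"jaw": 0.5},
    {"tx": 0,"ty": 0,"tz": 0,"wx": 0.14,"wy": 0,"wz": 0,"jaw": 0.5},
    {"tx": 0,"ty": 0,"tz": 0,"wx": 0.14,"wy": 0,"wz": 0,"jaw": 0.5},
    {"tx": 0,"ty": 0,"tz": 0,"wx": 0.14,"wy": 0,"wz": 0,"jaw": 0.5},
    {"tx": 0,"ty": 0,"tz": 0,"wx": 0.14,"wy": 0,"wz": 0,"jaw": 0.5},
    {"tx": 0,"ty": 0,"tz": 0,"wx": 0.14,"wy": 0,"wz": 0,"jaw": 0.5},
    {"tx": 0,"ty": 0,"tz": 0,"wx": 0.08,"wy": 0,"wz": 0,"jaw": 0.5}
  ]
}}

```text
time: 8.75
tool_pos: [450.0, -225.0, 241.9]
tcp_rot: [0.013, 1.571, -0.46]
contact_force: [0.0, 0.9, 0.8]
grip_width: 68.9
```

```bash
python3 - <<'E'
from h import *
o=readout.get_obs(); im=imaging.capture('wrist'); cv2.imwrite('pics/w5.png',im)
import pickle; pickle.dump(o,open('w5.pkl','wb'))
print(o['tool_pos'],o['contact_force'],o['joint_positions'],o['grip_width'],delta([503,-239,240],1.101-np.pi/2,o))
E
```

```text
[ 449.99957377 -225.00446403  241.90894264] [0.01242446 0.88200115 0.81391897] [-6.16115305e-01  3.07758294e-01  1.59399325e+00  2.88753882e-05
  1.23966748e+00 -1.43018749e-01] 68.87463662936273 {'shift': array([0.19, 1.17, 5.36]), 'wx': np.float64(-0.003), 'tilt': array([ 0.    ,  0.0002, -0.    ])}
```

View pics/w5.png

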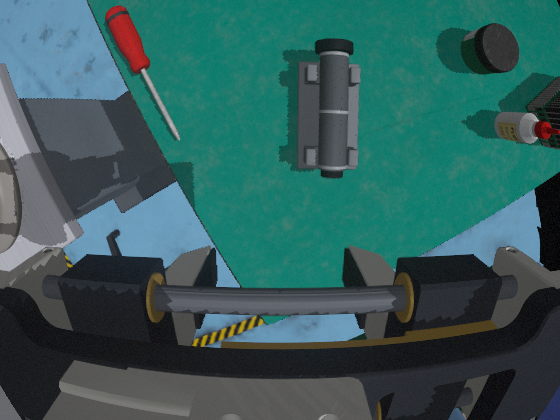

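```bash
python3 - <<'E'
import cv2
im=cv2.imread('pics/w5.png')
cv2.imwrite('pics/w5z.png',cv2.resize(im[30:185,280:380],None,fx=3.8,fy=3.8,interpolation=cv2.INTER_CUBIC))
E
```

```text
(no output)
```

View pics/w5z.png

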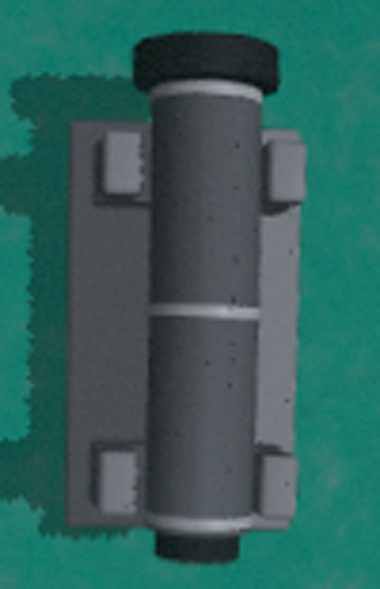

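```bash
cat > fitb.py <<'E'
from h import *
import pickle
from scipy.optimize import least_squares
o=pickle.load(open('w5.pkl','rb'))
def a(x,y): return np.array([280+x/3.8,30+y/3.8])
U=[((-60,0,42),a(200.5,520)),((60,0,42),a(208,90)),((68,0,42),a(206.5,70)),((-66,0,42),a(197,545)),((0,0,42),a(204,312))]
V=[((0,0,57),a(204,313)),((-60,0,57),a(200,525)),((60,0,57),a(207,91))]
def f(p):
    Rz=R.from_euler('z',p[2]).as_matrix(); t=np.array([p[0],p[1],0])
    q=lambda l:proj('wrist',Rz@np.array(l)+t,o)
    return np.array([(q(l)-m)[0] for l,m in U]+[(q(l)-m)[1] for l,m in V])
s=least_squares(f,[535,-176,1.1]);print(s.x,s.fun.round(2))
print(delta([s.x[0],s.x[1],150],s.x[2]-np.pi/2))
E
python3 fitb.py
```

```text
[ 537.89357112 -177.01317724    1.09284614] [-0.45 -0.19  0.2   0.26  0.29 -1.01  3.12 -2.11]
{'shift': array([9.19, 8.29, 5.61]), 'wx': np.float64(0.002), 'tilt': array([ 0.    ,  0.0002, -0.0001])}
```

>>> {"method": "arm_command", "body": {
  "plan": [
    {"tx": 1,"ty": 1.5,"tz": 1,"wx": 0,"wy": 0,"wz": 0,"jaw": 0.5},
    {"tx": 2,"ty": 2,"tz": 1.4,"wx": 0,"wy": 0,"wz": 0,"jaw": 0.5},
    {"tx": 3,"ty": 2,"tz": 1.4,"wx": 0,"wy": 0,"wz": 0,"jaw": 0.5},
    {"tx": 3,"ty": 2,"tz": 1.4,"wx": 0,"wy": 0,"wz": 0,"jaw": 0.5},
    {"tx": 2.2,"ty": 0.8,"tz": 0.4,"wx": 0,"wy": 0,"wz": 0,"jaw": 0.5},
    {"tx": 1.5,"ty": 0,"tz": 0,"wx": 0,"wy": 0,"wz": 0,"jaw": 0.5},
    {"tx": 0,"ty": 0,"tz": 0,"wx": 0,"wy": 0,"wz": 0,"jaw": 0.5}
  ]
}}

```text
time: 9.5
tool_pos: [536.4, -175.3, 112.5]
tcp_rot: [-3.13, 1.566, 2.688]
contact_force: [0.5, -0.1, 0.2]
grip_width: 68.9
```

```bash
python3 - <<'E'
from h import *
o=readout.get_obs(); im=imaging.capture('wrist'); cv2.imwrite('pics/w6.png',im)
import pickle; pickle.dump(o,open('w6.pkl','wb'))
print(o['tool_pos'],o['contact_force'],o['grip_width'],delta([537.9,-177,45],1.0928-np.pi/2,o))
E
```

```text
[ 536.40310016 -175.32862358  112.51000438] [ 0.48985093 -0.07514776  0.19437459] 68.9302992498495 {'shift': array([ 6.75, -0.08,  0.24]), 'wx': np.float64(0.012), 'tilt': array([ 0.    , -0.0048,  0.0001])}
```

View pics/w6.png

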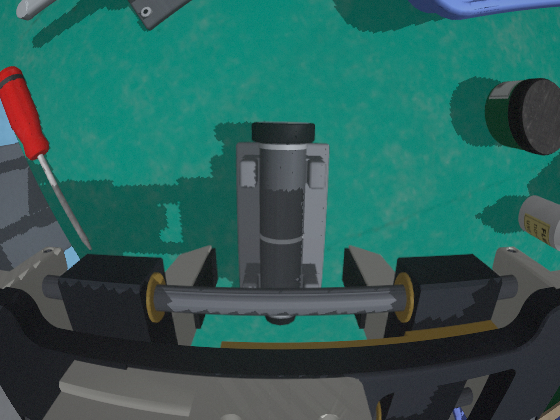

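```bash
python3 - <<'E'
import cv2
from h import *
o=readout.get_obs(); im=imaging.capture('wrist')
import pickle; pickle.dump(o,open('w6.pkl','wb'))
print(o['tool_pos'],delta([537.9,-177,45],1.0928-np.pi/2,o))
cv2.imwrite('pics/w6z.png',cv2.resize(im[110:260,230:340],None,fx=4,fy=4,interpolation=cv2.INTER_CUBIC))
E
```

```text
[ 537.04621211 -175.90373366  114.0376738 ] {'shift': array([ 6.9 , -0.06,  0.14]), 'wx': np.float64(0.011), 'tilt': array([ 0.    , -0.0022,  0.    ])}
```

View pics/w6z.png

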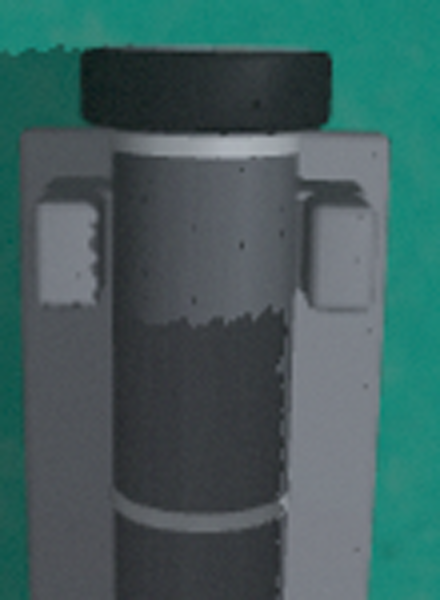

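```bash
cat > fitc.py <<'E'
from h import *
import pickle
from scipy.optimize import least_squares
o=pickle.load(open('w6.pkl','rb'))
def a(x,y): return np.array([230+x/4,110+y/4])
U=[((0,0,42),a(200.5,505)),((60,0,42),a(205.5,145)),((68,0,42),a(206,90))]
V=[((0,0,57),a(203,522)),((61,0,57),a(207,147))]
def f(p):
    Rz=R.from_euler('z',p[2]).as_matrix(); t=np.array([p[0],p[1],0])
    q=lambda l:proj('wrist',Rz@np.array(l)+t,o)
    return np.array([(q(l)-m)[0] for l,m in U]+[(q(l)-m)[1] for l,m in V])
s=least_squares(f,[535,-176,1.1]);print(s.x,s.fun.round(2))
E
python3 fitc.py
```

```text
[ 537.25620649 -177.61132877    1.09191824] [-0.02 -0.02  0.03  1.7  -1.47]
```

>>> {"method": "arm_command", "body": {
  "plan": [
    {"tx": 1.5,"ty": -0.1,"tz": 0.1,"wx": 0.011,"wy": 0,"wz": 0,"jaw": 0.5},
    {"tx": 2,"ty": 0,"tz": 0,"wx": 0,"wy": 0,"wz": 0,"jaw": 0.5},
    {"tx": 2,"ty": 0,"tz": 0,"wx": 0,"wy": 0,"wz": 0,"jaw": 0.3},
    {"tx": 1,"ty": 0,"tz": 0,"wx": 0,"wy": 0,"wz": 0,"jaw": 0.1},
    {"tx": 0.4,"ty": 0,"tz": 0,"wx": 0,"wy": 0,"wz": 0,"jaw": 0},
    {"tx": 0,"ty": 0,"tz": 0,"wx": 0,"wy": 0,"wz": 0,"jaw": 0},
    {"tx": 0,"ty": 0,"tz": 0,"wx": 0,"wy": 0,"wz": 0,"jaw": 0},
    {"tx": 0,"ty": 0,"tz": 0,"wx": 0,"wy": 0,"wz": 0,"jaw": 0}
  ]
}}

```text
time: 10.4
tool_pos: [538.6, -177.9, 46.7]
tcp_rot: [0.071, 1.569, -0.408]
contact_force: [-0.4, 0.2, 0.4]
grip_width: 46.1
```

```bash
python3 - <<'E'
from h import *
o=readout.get_obs(); im=imaging.capture('wrist'); cv2.imwrite('pics/w7.png',im)
print(o['tool_pos'],o['contact_force'],o['grip_width'],delta([537.5,-177.3,45],1.092-np.pi/2,o))
E
```

```text
[ 538.55606796 -177.85141091   46.69321052] [-0.42161423  0.15596396  0.35038804] 46.1346019263453 {'shift': array([ 0.17,  0.  , -0.12]), 'wx': np.float64(-0.0), 'tilt': array([ 0.    ,  0.0018, -0.0001])}
```

View pics/w7.png

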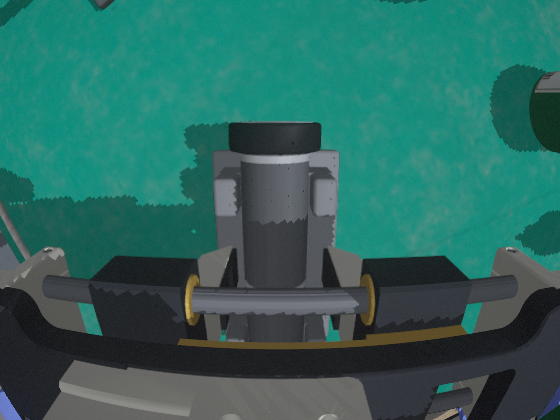

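>>> {"method": "arm_command", "body": {
  "plan": [
    {"tx": 0.17,"ty": 0,"tz": -0.13,"wx": 0,"wy": 0,"wz": 0,"jaw": 0},
    {"tx": 0,"ty": 0,"tz": 0,"wx": 0,"wy": 0,"wz": 0,"jaw": -1},
    {"tx": 0,"ty": 0,"tz": 0,"wx": 0,"wy": 0,"wz": 0,"jaw": -1},
    {"tx": 0,"ty": 0,"tz": 0,"wx": 0,"wy": 0,"wz": 0,"jaw": -1},
    {"tx": 0,"ty": 0,"tz": 0,"wx": 0,"wy": 0,"wz": 0,"jaw": -1},
    {"tx": 0,"ty": 0,"tz": 0,"wx": 0,"wy": 0,"wz": 0,"jaw": -1},
    {"tx": 0,"ty": 0,"tz": 0,"wx": 0,"wy": 0,"wz": 0,"jaw": -1}
  ]
}}

```text
time: 11.15
tool_pos: [536.8, -176.9, 44.0]
tcp_rot: [2.408, 1.571, 1.929]
contact_force: [0.6, 0.5, 0.6]
grip_width: 29.4
```

```bash
python3 - <<'E'
from h import *
o=readout.get_obs()
print(o['tool_pos'],o['contact_force'],o['moment'],o['grip_width'],delta([537.5,-177.3,45],1.092-np.pi/2,o))
E
```

```text
[ 536.81205758 -176.91537727   43.99970823] [0.60106743 0.53555777 0.62960538] [-0.0966442   0.16888915  0.0070056 ] 29.43281519498213 {'shift': array([-0.1 , -0.  ,  0.08]), 'wx': np.float64(-0.0), 'tilt': array([ 0.    , -0.0001, -0.0001])}
```

>>> {"method": "arm_command", "body": {
  "plan": [
    {"tx": -0.3,"ty": 0,"tz": 0,"wx": 0,"wy": 0,"wz": 0,"jaw": -1},
    {"tx": -0.7,"ty": 0,"tz": 0,"wx": 0,"wy": 0,"wz": 0,"jaw": -1},
    {"tx": -1,"ty": 0,"tz": 0,"wx": 0,"wy": 0,"wz": 0,"jaw": -1},
    {"tx": -1.5,"ty": 0,"tz": 0,"wx": 0,"wy": 0,"wz": 0,"jaw": -1},
    {"tx": -2,"ty": 0,"tz": 0,"wx": 0,"wy": 0,"wz": 0,"jaw": -1},
    {"tx": -2,"ty": 0,"tz": 0,"wx": 0,"wy": 0,"wz": 0,"jaw": -1},
    {"tx": -2,"ty": 0,"tz": 0,"wx": 0,"wy": 0,"wz": 0,"jaw": -1},
    {"tx": -2,"ty": 0,"tz": 0,"wx": 0,"wy": 0,"wz": 0,"jaw": -1},
    {"tx": -2,"ty": 0,"tz": 0,"wx": 0,"wy": 0,"wz": 0,"jaw": -1},
    {"tx": -1.5,"ty": 0,"tz": 0,"wx": 0,"wy": 0,"wz": 0,"jaw": -1},
    {"tx": -0.8,"ty": 0,"tz": 0,"wx": 0,"wy": 0,"wz": 0,"jaw": -1},
    {"tx": 0,"ty": 0,"tz": 0,"wx": -0.1,"wy": 0,"wz": 0,"jaw": -1},
    {"tx": 0,"ty": 0,"tz": 0,"wx": -0.12,"wy": 0,"wz": 0,"jaw": -1},
    {"tx": 0,"ty": 0,"tz": 0,"wx": -0.12,"wy": 0,"wz": 0,"jaw": -1},
    {"tx": 0,"ty": 0,"tz": 0,"wx": -0.12,"wy": 0,"wz": 0,"jaw": -1},
    {"tx": 0,"ty": 0,"tz": 0,"wx": -0.1,"wy": 0,"wz": 0,"jaw": -1},
    {"tx": 0,"ty": 0,"tz": 0,"wx": -0.032,"wy": 0,"wz": 0,"jaw": -1},
    {"tx": 0,"ty": 0,"tz": 0,"wx": 0,"wy": 0,"wz": 0,"jaw": -1}
  ]
}}

```text
time: 12.95
tool_pos: [536.6, -176.9, 202.0]
tcp_rot: [2.313, 1.57, 2.426]
contact_force: [-0.4, -0.3, -1.6]
grip_width: 29.6
```

```bash
python3 - <<'E'
from h import *
o=readout.get_obs(); im=imaging.capture('wrist'); cv2.imwrite('pics/w8.png',im)
print(o['tool_pos'],o['contact_force'],o['moment'],o['grip_width'],o['joint_positions'],delta([536.4,155,200],1.6845-np.pi/2,o))
E
```

```text
[ 536.6365427  -176.88294531  202.02142364] [-0.43836993 -0.29190531 -1.64360977] [-0.04842845  0.01033539 -0.03424652] 29.61700754611334 [-4.54080315e-01  4.54654126e-01  1.48303530e+00  1.07204909e-04
  1.20427752e+00 -5.67271929e-01] {'shift': array([ 0.21, 32.98,  3.72]), 'wx': np.float64(-0.001), 'tilt': array([ 0.    , -0.0003, -0.0003])}
```

View pics/w8.png

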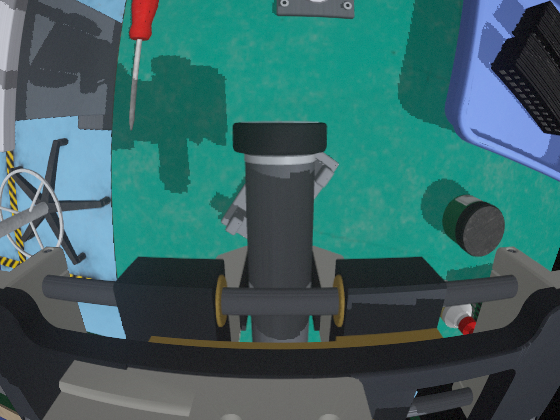

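>>> {"method": "arm_command", "body": {
  "plan": [
    {"tx": 0,"ty": 1,"tz": 0.1,"wx": 0,"wy": 0,"wz": 0,"jaw": -1},
    {"tx": 0,"ty": 2,"tz": 0.2,"wx": 0,"wy": 0,"wz": 0,"jaw": -1},
    {"tx": 0,"ty": 3,"tz": 0.4,"wx": 0,"wy": 0,"wz": 0,"jaw": -1},
    {"tx": 0,"ty": 3,"tz": 0.3,"wx": 0,"wy": 0,"wz": 0,"jaw": -1},
    {"tx": 0,"ty": 3,"tz": 0.4,"wx": 0,"wy": 0,"wz": 0,"jaw": -1},
    {"tx": 0,"ty": 3,"tz": 0.3,"wx": 0,"wy": 0,"wz": 0,"jaw": -1},
    {"tx": 0,"ty": 3,"tz": 0.4,"wx": 0,"wy": 0,"wz": 0,"jaw": -1},
    {"tx": 0,"ty": 3,"tz": 0.3,"wx": 0,"wy": 0,"wz": 0,"jaw": -1},
    {"tx": 0,"ty": 3,"tz": 0.4,"wx": 0,"wy": 0,"wz": 0,"jaw": -1},
    {"tx": 0,"ty": 3,"tz": 0.3,"wx": 0,"wy": 0,"wz": 0,"jaw": -1},
    {"tx": 0,"ty": 3,"tz": 0.3,"wx": 0,"wy": 0,"wz": 0,"jaw": -1},
    {"tx": 0,"ty": 2,"tz": 0.2,"wx": 0,"wy": 0,"wz": 0,"jaw": -1},
    {"tx": 0,"ty": 1,"tz": 0.1,"wx": 0,"wy": 0,"wz": 0,"jaw": -1},
    {"tx": 0,"ty": 0,"tz": 0,"wx": 0,"wy": 0,"wz": 0,"jaw": -1},
    {"tx": 0,"ty": 0,"tz": 0,"wx": 0,"wy": 0,"wz": 0,"jaw": -1}
  ]
}}

```text
time: 14.5
tool_pos: [536.3, 154.6, 202.0]
tcp_rot: [-2.125, 1.57, -2.012]
contact_force: [0.4, 0.7, -1.2]
grip_width: 29.3
```

```bash
python3 - <<'E'
from h import *
o=readout.get_obs(); im=imaging.capture('wrist'); cv2.imwrite('pics/w9.png',im)
cv2.imwrite('pics/s9.png',imaging.capture('scene'))
print(o['tool_pos'],o['contact_force'],o['moment'],o['grip_width'],o['joint_positions'],delta([536.4,155,47],1.6845-np.pi/2,o))
E
```

```text
[536.25784066 154.6447127  201.98325107] [ 0.38829932  0.65850221 -1.17347445] [-0.10147339 -0.01053768  0.02273901] 29.26899302942879 [ 1.43615664e-01  4.42461037e-01  1.50328590e+00 -3.55347595e-04
  1.19606478e+00  3.08892392e-02] {'shift': array([15.5 ,  0.04,  0.02]), 'wx': np.float64(-0.001), 'tilt': array([ 0.    , -0.0002,  0.0003])}
```

View pics/w9.png

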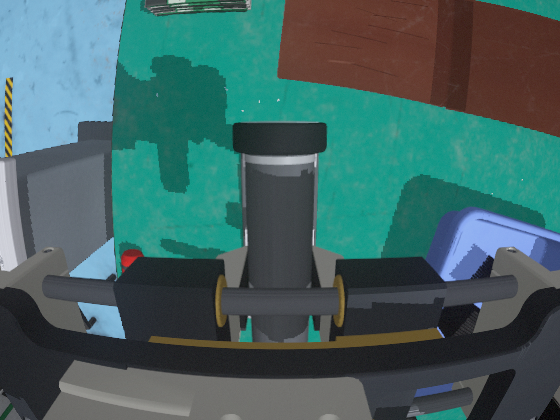

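View pics/s9.png

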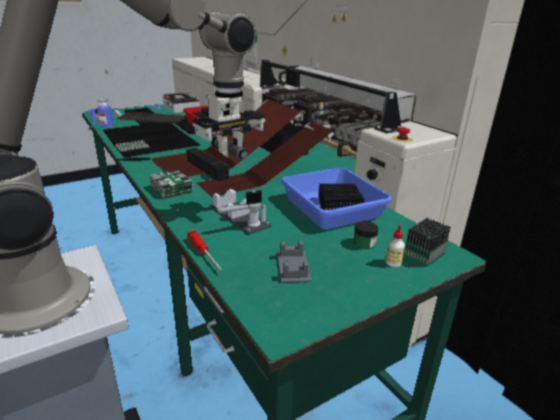

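>>> {"method": "arm_command", "body": {
  "plan": [
    {"tx": 1,"ty": 0,"tz": 0,"wx": 0,"wy": 0,"wz": 0,"jaw": -1},
    {"tx": 2,"ty": 0,"tz": 0,"wx": 0,"wy": 0,"wz": 0,"jaw": -1},
    {"tx": 2.5,"ty": 0,"tz": 0,"wx": 0,"wy": 0,"wz": 0,"jaw": -1},
    {"tx": 2.5,"ty": 0,"tz": 0,"wx": 0,"wy": 0,"wz": 0,"jaw": -1},
    {"tx": 2.5,"ty": 0,"tz": 0,"wx": 0,"wy": 0,"wz": 0,"jaw": -1},
    {"tx": 2,"ty": 0,"tz": 0,"wx": 0,"wy": 0,"wz": 0,"jaw": -1},
    {"tx": 1,"ty": 0,"tz": 0,"wx": 0,"wy": 0,"wz": 0,"jaw": -1},
    {"tx": 0.5,"ty": 0,"tz": 0,"wx": 0,"wy": 0,"wz": 0,"jaw": -1},
    {"tx": 0,"ty": 0,"tz": 0,"wx": 0,"wy": 0,"wz": 0,"jaw": -1},
    {"tx": 0,"ty": 0,"tz": 0,"wx": 0,"wy": 0,"wz": 0,"jaw": -1},
    {"tx": 0,"ty": 0,"tz": 0,"wx": 0,"wy": 0,"wz": 0,"jaw": -1},
    {"tx": 0,"ty": 0,"tz": 0,"wx": 0,"wy": 0,"wz": 0,"jaw": -1}
  ]
}}

```text
time: 15.8
tool_pos: [536.8, 155.2, 62.8]
tcp_rot: [0.081, 1.569, 0.194]
contact_force: [0.6, -0.3, -1.4]
grip_width: 29.0
```

```bash
python3 - <<'E'
from h import *
o=readout.get_obs(); im=imaging.capture('wrist'); cv2.imwrite('pics/w10.png',im)
import pickle; pickle.dump(o,open('w10.pkl','wb'))
cv2.imwrite('pics/w10z.png',cv2.resize(im[100:290,190:370],None,fx=3.1,fy=3.1,interpolation=cv2.INTER_CUBIC))
print(o['tool_pos'],o['contact_force'],o['moment'],o['grip_width'],delta([536.4,155,47],1.6845-np.pi/2,o))
E
```

```text
[536.82509838 155.16839864  62.80608673] [ 0.61927631 -0.32404272 -1.35282072] [-0.13275568  0.07585294 -0.01299549] 29.04330104247489 {'shift': array([ 1.58, -0.01, -0.05]), 'wx': np.float64(-0.001), 'tilt': array([ 0.    ,  0.0016, -0.0001])}
```

View pics/w10z.png

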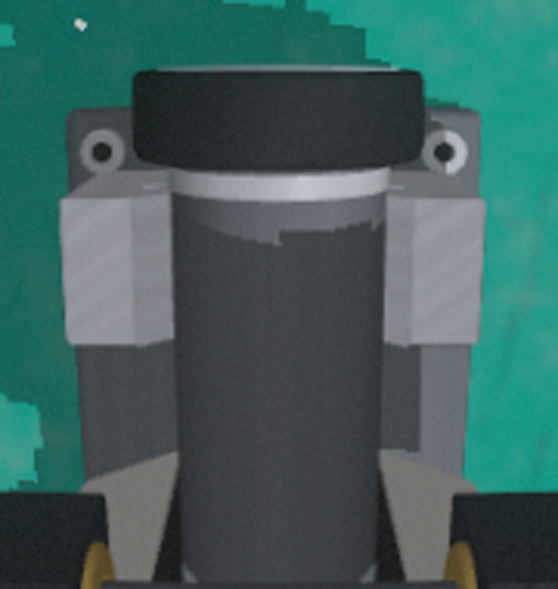

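>>> {"method": "arm_command", "body": {
  "plan": [
    {"tx": 0.3,"ty": 0,"tz": -0.08,"wx": 0,"wy": 0,"wz": 0,"jaw": -1},
    {"tx": 0.4,"ty": 0,"tz": 0,"wx": 0,"wy": 0,"wz": 0,"jaw": -1},
    {"tx": 0.3,"ty": 0,"tz": 0,"wx": 0,"wy": 0,"wz": 0,"jaw": -1},
    {"tx": 0.2,"ty": 0,"tz": 0,"wx": 0,"wy": 0,"wz": 0,"jaw": -1},
    {"tx": 0.1,"ty": 0,"tz": 0,"wx": 0,"wy": 0,"wz": 0,"jaw": -1},
    {"tx": 0,"ty": 0,"tz": 0,"wx": 0,"wy": 0,"wz": 0,"jaw": -1},
    {"tx": 0,"ty": 0,"tz": 0,"wx": 0,"wy": 0,"wz": 0,"jaw": -1},
    {"tx": 0,"ty": 0,"tz": 0,"wx": 0,"wy": 0,"wz": 0,"jaw": -1}
  ]
}}

```text
time: 16.65
tool_pos: [535.7, 155.0, 49.1]
tcp_rot: [0.308, 1.571, 0.421]
contact_force: [0.4, -0.9, -1.1]
grip_width: 29.2
```

>>> {"method": "arm_command", "body": {
  "plan": [
    {"tx": 0.1,"ty": 0,"tz": 0,"wx": 0,"wy": 0,"wz": 0,"jaw": -1},
    {"tx": 0,"ty": 0,"tz": 0,"wx": 0,"wy": 0,"wz": 0,"jaw": -1},
    {"tx": 0,"ty": 0,"tz": 0,"wx": 0,"wy": 0,"wz": 0,"jaw": -1}
  ]
}}

```text
time: 16.95
tool_pos: [535.6, 155.0, 48.0]
tcp_rot: [0.577, 1.571, 0.69]
contact_force: [-0.2, -0.3, -1.2]
grip_width: 29.5
```

>>> {"method": "arm_command", "body": {
  "plan": [
    {"tx": 0.05,"ty": 0,"tz": 0,"wx": 0,"wy": 0,"wz": 0,"jaw": -1},
    {"tx": 0,"ty": 0,"tz": 0,"wx": 0,"wy": 0,"wz": 0,"jaw": -1},
    {"tx": 0,"ty": 0,"tz": 0,"wx": 0,"wy": 0,"wz": 0,"jaw": -1}
  ]
}}

```text
time: 17.25
tool_pos: [535.6, 155.0, 47.5]
tcp_rot: [1.512, 1.571, 1.625]
contact_force: [-0.8, 0.3, -0.7]
grip_width: 29.1
```

>>> {"method": "arm_command", "body": {
  "plan": [
    {"tx": 0.05,"ty": 0,"tz": 0,"wx": 0,"wy": 0,"wz": 0,"jaw": -1},
    {"tx": 0,"ty": 0,"tz": 0,"wx": 0,"wy": 0,"wz": 0,"jaw": -1},
    {"tx": 0,"ty": 0,"tz": 0,"wx": 0,"wy": 0,"wz": 0,"jaw": -1}
  ]
}}

```text
time: 17.55
tool_pos: [535.8, 155.0, 47.1]
tcp_rot: [0.242, 1.57, 0.355]
contact_force: [-0.2, -0.3, 0.1]
grip_width: 29.0
```

>>> {"method": "arm_command", "body": {
  "plan": [
    {"tx": 0.05,"ty": 0,"tz": 0,"wx": 0,"wy": 0,"wz": 0,"jaw": -1},
    {"tx": 0,"ty": 0,"tz": 0,"wx": 0,"wy": 0,"wz": 0,"jaw": -1},
    {"tx": 0,"ty": 0,"tz": 0,"wx": 0,"wy": 0,"wz": 0,"jaw": -1}
  ]
}}

```text
time: 17.85
tool_pos: [535.8, 155.1, 47.0]
tcp_rot: [0.185, 1.57, 0.298]
contact_force: [-1.4, 0.1, 4.7]
grip_width: 29.0
```

>>> {"method": "arm_command", "body": {
  "plan": [
    {"tx": 0.05,"ty": 0,"tz": 0,"wx": 0,"wy": 0,"wz": 0,"jaw": -1},
    {"tx": 0,"ty": 0,"tz": 0,"wx": 0,"wy": 0,"wz": 0,"jaw": -1},
    {"tx": 0,"ty": 0,"tz": 0,"wx": 0,"wy": 0,"wz": 0,"jaw": -1}
  ]
}}

```text
time: 18.15
tool_pos: [535.8, 155.1, 46.9]
tcp_rot: [0.119, 1.57, 0.232]
contact_force: [-3.2, -0.8, 9.2]
grip_width: 29.1
```

```bash
python3 - <<'E'
from h import *
o=readout.get_obs(); im=imaging.capture('wrist')
cv2.imwrite('pics/w11z.png',cv2.resize(im[100:290,190:370],None,fx=3.1,fy=3.1,interpolation=cv2.INTER_CUBIC))
s=imaging.capture('scene'); cv2.imwrite('pics/s11z.png',cv2.resize(s[140:250,170:310],None,fx=5,fy=5,interpolation=cv2.INTER_CUBIC))
print(o['tool_pos'],o['contact_force'],o['moment'],o['grip_width'],delta([536.4,155,47],1.6845-np.pi/2,o))
o=readout.get_obs();print(o['contact_force'],o['moment'])
E
```

```text
[535.7985137  155.07080119  46.89521989] [-3.15185011 -0.84325269  9.22334037] [-0.16378329  0.45166214 -0.05446352] 29.09108901450888 {'shift': array([-0.01, -0.01,  0.06]), 'wx': np.float64(-0.001), 'tilt': array([ 0.    ,  0.0009, -0.0001])}
[-1.25702472 -0.91492631  9.09324016] [-0.17019731  0.41561919 -0.09248588]
```

View pics/w11z.png

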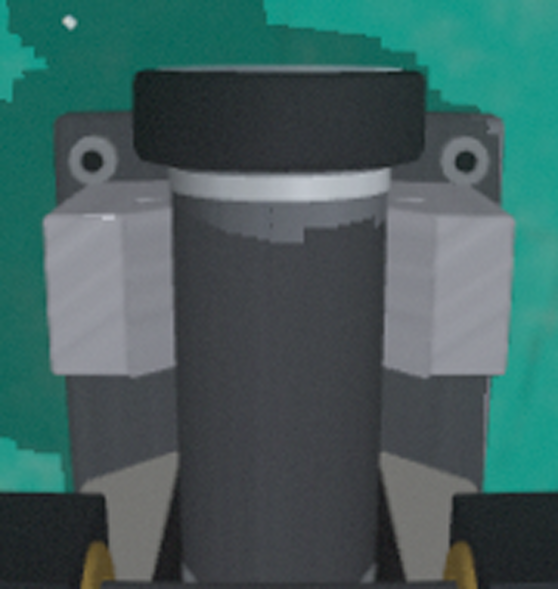

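View pics/s11z.png

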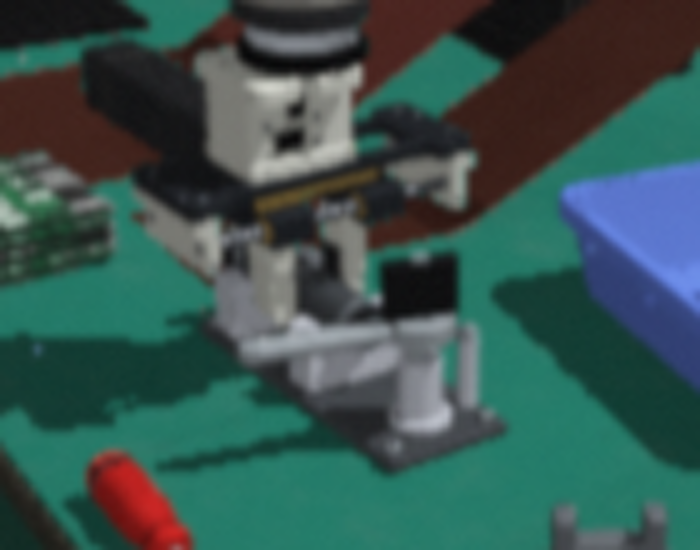

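>>> {"method": "arm_command", "body": {
  "plan": [
    {"tx": 0.03,"ty": 0,"tz": -0.03,"wx": 0,"wy": 0,"wz": 0,"jaw": -1},
    {"tx": 0.02,"ty": 0,"tz": 0,"wx": 0,"wy": 0,"wz": 0,"jaw": -1},
    {"tx": 0,"ty": 0,"tz": 0,"wx": 0,"wy": 0,"wz": 0,"jaw": -1},
    {"tx": 0,"ty": 0,"tz": 0,"wx": 0,"wy": 0,"wz": 0,"jaw": -1},
    {"tx": 0,"ty": 0,"tz": 0,"wx": 0,"wy": 0,"wz": 0,"jaw": -1},
    {"tx": 0,"ty": 0,"tz": 0,"wx": 0,"wy": 0,"wz": 0,"jaw": -1},
    {"tx": 0,"ty": 0,"tz": 0,"wx": 0,"wy": 0,"wz": 0,"jaw": -1},
    {"tx": 0,"ty": 0,"tz": 0,"wx": 0,"wy": 0,"wz": 0,"jaw": -1},
    {"tx": 0,"ty": 0,"tz": 0,"wx": 0,"wy": 0,"wz": 0,"jaw": -1},
    {"tx": 0,"ty": 0,"tz": 0,"wx": 0,"wy": 0,"wz": 0,"jaw": -1}
  ]
}}

```text
time: 19.25
tool_pos: [535.8, 155.1, 46.9]
tcp_rot: [0.069, 1.569, 0.182]
contact_force: [-3.3, -1.3, 12.6]
grip_width: 29.3
```

```bash
python3 - <<'E'
from h import *
for i in range(3):
    o=readout.get_obs()
    print(o['tool_pos'],o['contact_force'],o['moment'],o['grip_width']); imaging.capture('top')
E
```

```text
[535.84974927 155.07240449  46.91668712] [-3.3325765  -1.28218368 12.63965474] [-0.18257232  0.52794062 -0.09367919] 29.25478306347923
[535.81785844 155.06328866  46.89028091] [-2.90040734 -0.26723418 12.28525317] [-0.16431788  0.4792564  -0.13385682] 28.9929428740976
[535.8308828  155.05920487  46.90698836] [-3.74121429 -0.23137492 12.14223221] [-0.07510513  0.4898617  -0.13216353] 29.24687138675357
```

```bash
python3 - <<'E'
from h import *
print(bot.close_job()); o=readout.get_obs(); print(o['time'],o['tool_pos'],o['contact_force'],o['grip_width'])
E
```

```text
the job is handed in; nothing more can be done
None
the job is handed in; nothing more can be done
```

I turned the knob about 1.28 rad counter-clockwise. The camera pictures after release, and again at the end, show the keeper arm off the groove. I then lifted the barrel from its cradle, carried it over and lowered it into the V groove with the wide end away from the knob. I handed the job in at about 19.4 s, still gripping and pressing down. No reading was possible after hand-in.

**Seating:** Contact came at the tool height expected for a fully seated barrel (46.9 mm, against 47 expected). The last wrist picture shows the barrel centred between the two rests. Its position along the groove is within about 1 mm of midway by the measured tool pose.

**Press and grip:** The downward push read a steady 12–12.6 N, or about 13–14 N allowing for the barrel's weight. The grip opening was 29 mm on the 30 mm barrel. I left the jar, bottle and screwdriver alone.

**Checks that disagreed slightly:**
- **Sideways force:** About 3 N remained across the groove. A 0.3 mm correction did not remove it. At that size both sloping sides should still be loaded.
- **Barrel length in the picture:** When I located the barrel, the camera fit along its length was off by 1–3 pixels, so I used the average of two views.

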